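# Hold the egg warmer's lid at the drip mark

### The job

I am about to drain the egg warmer. Open its service door wide by the bar pull, at least square to the front, so that I can reach the drain cock, and leave it open; then lift the lid by its black front handle until the yellow pointer on its left side stands at the red marker on the quadrant, so that the wet lid drips back into the bath, and hold it there: the lid has no stay and falls shut when released, so finish while still holding the handle. Do not lift the lid before the door is open, do not let the lid drop, and leave the cups, the milk tin and the timer where they are.

Things in the scene. Friction and masses are not known exactly. Their poses are not given: they have to be found in the camera images.
- warmer: Countertop egg warmer, brushed metal, fixed: 250 mm deep (x), 490 mm wide (y), top at 190 mm. Origin: centre of its underside, on the counter. Its front faces its own -x (towards the robot), +y is its left end as the robot sees it. The bath with the steel lid takes the left 350 mm of its width; the right 140 mm is the service compartment, with a flat top at 190 mm and a grey door in front.
- lid (a joint): Lid angle, rad: 0 shut, grows as the front of the lid rises, up to 1.3. The hinge runs along the warmer's y at the rear. The lid weighs 0.5 to 0.9 kg with its handle (about 2 to 4.5 N to lift at the handle) and falls shut when let go; nothing latches it.
- lid_hinge (a point): Middle of the lid's hinge line, 85 mm behind the warmer's centre, 70 mm to its left, 197 mm above the counter. The lid reaches 205 mm forward of it and is 336 mm wide and 20 mm thick.
- lid_grip (a point): Lid handle: round black bar 16 mm thick, 110 mm long, along the warmer's y, between two side arms 10 mm thick. This point: middle of the bar, 265 mm in front of the hinge line and 12 mm above it with the lid shut (209 mm above the counter); turns with the lid. The bar's centre is 60 mm before the lid's front edge and 55 mm before the warmer's front: room for a finger on both sides, from above.
- pointer (a point): Tip of the yellow pointer on the lid's left side, 150 mm from the hinge axis, in line with it; it turns with the lid and stands at the height of the hinge axis when the lid is shut.
- mark (a point): The red marker's inner face, 150 mm from the hinge axis, in the pointer's plane so the pointer tip falls on this point at the right lid angle. The marker is a red block 20 mm wide along the arc, 30 mm radially and 14 mm thick, clamped between 0.25 and 0.48 rad on the white quadrant at the warmer's left end; it stays put.
- door (a joint): Service door angle, rad: 0 shut, grows as it opens towards the robot, stop at 1.75. The hinge is upright on the right edge seen from the robot, and the free edge is the left one. At the start it may stand up to 0.3 ajar. Light friction (about 1 N at the pull): it stays where it is left.
- door_hinge (a point): Point on the door's upright hinge axis, 172 mm above the counter, 125 mm in front of the warmer's centre and 243 mm to its right. The grey door is 137 mm wide, from 30 to 185 mm above the counter and 12 mm thick.
- door_pull (a point): Door pull: upright round steel bar 12 mm thick, from 81 to 188 mm above the counter, 39 mm clear of the door's face on two 10 mm stubs; above the upper stub (132 mm above the counter) it is free all round. This point: on the bar's axis, 172 mm up, the height to grip from above. Door shut: 112 mm left of the hinge axis and 57 mm in front of it. Turns with the door (its -x points out of the front).
- cup_a: White cup with handle, 76 mm across, 75 mm high, on the red tray; leave alone. Origin: centre of its underside.
- cup_b: The same kind of white cup on the red tray; leave alone. Origin: centre of its underside.
- milk_tin: Condensed milk tin, 74 mm across, 82 mm high, on the perforated drip tray to the right; leave alone. Origin: centre of its underside.
- egg_timer: Round kitchen timer, white with a red knob, 60 mm across, 46 mm high, standing on the flat top of the warmer's service compartment; leave alone. Origin: centre of its underside.

How it is judged:
By the outcome, as a careful person would: the job done as asked, in the order asked, and still so for the second after the job is handed in, while the arm keeps its last pose, push and grip.
It also fails if it takes over 51 s, if anything falls off the work surface, if the arm or the gripper's body presses on something with over 40 N, if the wrist force passes 120 N, or if a joint passes its speed limit or range.

### The arm

A 6-joint arm with a two-finger parallel gripper is mounted at the origin on the work surface. World frame = base frame: x ahead of the robot, y to its left, z up, the work surface at z = 0. Lengths are in m, angles in rad, forces in N, time in s.
With the tool pointing down it reaches from about 0.35 to 0.975 m from the base axis. Payload 4.9 kg.
Tool frame: the origin (TCP) lies on the front face of the gripper's body, between the roots of the fingers; the fingertips stand ctrl.finger_overhang ahead of it and the grasp point (between the pads) lies 54 mm ahead of it (ctrl.finger_overhang is the distance from the TCP to the fingertips, in m); z points along the fingers, y is the line along which they close (so a half turn about z gives the same grasp; the last joint's range is limited). The gripper opens to 85 mm and grips with 20 to 120 N. Pads are 22 mm wide; open, the fingers measure 114 mm over their backs; the gripper's body (76 mm by 85 mm) begins 54 mm behind the grasp point. The pads swing forward as they close: fully open they stand 13 mm farther back than shut.
Start: joints at [1.223, 0.053, 1.613, -0, 1.476, -0.119], TCP at [0.142, 0.609, 0.304] pointing down, gripper open.
Joint ranges: [-3.01, 3.01], [-1.01, 2.22], [0.06, 2.58], [-1.02, 4.17], [0.09, 2.62], [-3.14, 3.14]. Speed limits (rad/s): [2.57, 2.57, 3.14, 3.14, 3.14, 3.14].

### API

Orientations are given as a rotation vector (axis times angle).
In Python, from station import ctrl, vision gives the robot as it stands. The module is installed in compiled form; this text tells all that it offers.
- The arm moves only by the tool drive_tool, never from a script. Its argument "rows" is a list of rows, each a list of 2 entries, a list of its own where there are three numbers: the shift along the tool's x, y, z in m, then the turn about the tool's z in rad. A call has 1 to 10 rows; each row shifts and turns the commanded pose from where the row before left it, along the tool's axes as they then stand; what a row does not reach is not made up. A row lasts 1/10 s, in which the tool goes at most 50 mm and 8.59 degrees, less where a joint would pass 70% of its speed; a pose out of reach is approached as far as the arm can. A call with a gripper value outside its range is refused whole. "jaw" is the closure, from 0 (fully open) to 1 (shut), set as the call begins (left out, the last holds). The fingers move at their own pace and stop on an object; "grip_force" is the grip in N (left out, the last holds). Time passes only in rows, so rows that do not move let the fingers close. It gives the time, the measured TCP pose, the force, the opening and the grip force at its end, in the units of the state.
- ctrl.get_obs(): the state, without advancing time (a new reading comes with each control period).
- vision.get_image(name): name is "scene" or "side" or "wrist"; returns a dict with "image" (384x512x3 uint8, blue, green, red), "vertical_fov" (degrees; the focal length in pixels is half the picture's height over the tangent of half this angle, whatever the lens; pixels are square), "cx", "cy" (the principal point, pixels), "dist_coeffs" ([k1, k2, p1, p2, k3] as OpenCV has them; the pictures are not rectified), "R" (3x3) and "t" (3): a world point X has camera coordinates R X + t. Camera axes: x right, y down, z forward; pixel columns grow to the right and rows downward; lengths in m; the calibration is good to about 2 mm. A picture is of the moment at which its call begins. There is no depth.
- ctrl.finish_job(): hands the job in; it is judged then, once.
The state is a dict: "t": time; "q": joint angles; "dq": joint speeds; "effort": joint torques, N m; "tool_pos": TCP position; "tool_rot": TCP orientation; "contact_force": force on the tool from outside, world axes, zero at the start; "wrist_torque": the same for the moment, N m; "opening": finger opening in m; "grip_force": force on a finger pad.
Only numpy, scipy, OpenCV 4.12 (cv2) and the standard library are available. Lean on these libraries where they do the work, as an engineer would, in place of code of your own. Each camera call takes 0.05 s, during which the arm holds its last target. There are 200 camera calls.

## Working session

There is one attempt and no reset: what is moved stays moved. The work goes in short steps, Python scripts to look and compute and a tool call to move; the robot and the scene stay as the last step left them, time stands still between calls to the robot, and variables do not carry over. Pictures are saved under pics/ and viewed, at most 10 in all, crops included, and the job is handed in when it is done.

Besides the shell and the picture viewer there is one more tool, called after "Request:" as a command line: name --argument value ..., lists and objects as JSON in quotes. drive_tool: Moves the arm, as the interface text tells. Its arguments: {"type":"object","properties":{"rows":{"type":"array","items":{"type":"array"}},"jaw":{"type":"number"},"grip_force":{"type":"number"}},"required":["rows"]}

```bash
mkdir -p pics; cat > h.py <<'E'
import numpy as np, cv2
from station import ctrl, vision
def K(d):
    f=d["image"].shape[0]/2/np.tan(np.radians(d["vertical_fov"])/2)
    return np.array([[f,0,d["cx"]],[0,f,d["cy"]],[0,0,1.]])
def ray(d,p):
    u=cv2.undistortPoints(np.array([[p]],float),K(d),np.array(d["dist_coeffs"],float))[0,0]
    R=np.array(d["R"]);t=np.array(d["t"])
    v=R.T@np.array([u[0],u[1],1]); return -R.T@t, v/np.linalg.norm(v)
def onz(d,p,z):
    o,v=ray(d,p); return o+v*(z-o[2])/v[2]
def proj(d,X):
    R=np.array(d["R"],float);t=np.array(d["t"],float)
    return cv2.projectPoints(np.atleast_2d(np.array(X,float)),cv2.Rodrigues(R)[0],t,K(d),np.array(d["dist_coeffs"],float))[0][:,0]
def tri(rs):
    A=np.zeros((3,3));b=np.zeros(3)
    for o,v in rs:
        P=np.eye(3)-np.outer(v,v);A+=P;b+=P@o
    X=np.linalg.solve(A,b); return X,[np.linalg.norm((np.eye(3)-np.outer(v,v))@(X-o)) for o,v in rs]
E
python3 - <<'E'
from h import *
import pickle
D={n:vision.get_image(n) for n in("scene","side","wrist")}
pickle.dump(D,open("d0.pkl","wb"))
for n in D: print(n,-np.array(D[n]["R"]).T@D[n]["t"], D[n]["vertical_fov"])
im=np.hstack([D["scene"]["image"],D["side"]["image"]])
for n in("scene","side"): cv2.imwrite(f"pics/{n}0.png",cv2.resize(D[n]["image"],(800,600),interpolation=cv2.INTER_CUBIC))
print(ctrl.get_obs(),ctrl.finger_overhang)
E
```

```text
scene [ 1.59937768 -0.43303901  1.01128503] 45.95642112105741
side [ 0.50213212 -0.97596031  1.24281275] 53.524802519175005
wrist [0.06909987 0.62583689 0.37278183] 58.3657906338986
{'t': 0.15, 'q': array([ 1.22298503e+00,  5.32670658e-02,  1.61396766e+00, -2.73344062e-05,
        1.47601019e+00, -1.19009331e-01]), 'dq': array([ 3.70760194e-04, -3.17969657e-03, -4.74011209e-03, -9.20368728e-05,
       -2.12001223e-03, -8.95052743e-06]), 'effort': array([ 4.10846296e-04, -3.94243634e+01, -3.70721948e+01, -8.61470835e-05,
        4.67176505e-03,  3.09051813e-05]), 'tool_pos': array([0.14164187, 0.60836249, 0.30291353]), 'tool_rot': array([-3.58573055e-01, -3.12070322e+00,  2.53458892e-03]), 'contact_force': array([ 0.29745549, -0.5270113 ,  0.49090581]), 'wrist_torque': array([ 0.05522165,  0.00378691, -0.03320128]), 'grip_force': 0.0, 'opening': 0.08507617137141062} 0.0726
```

View pics/scene0.png

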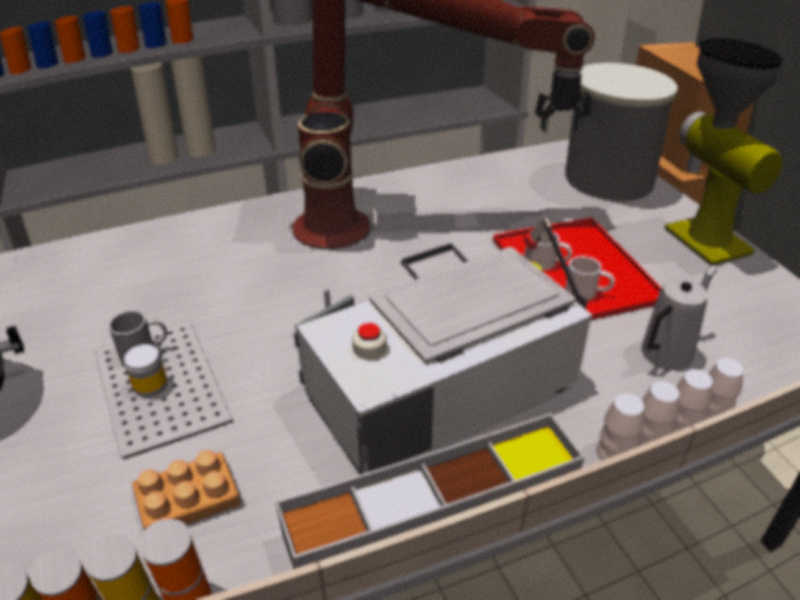

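View pics/side0.png

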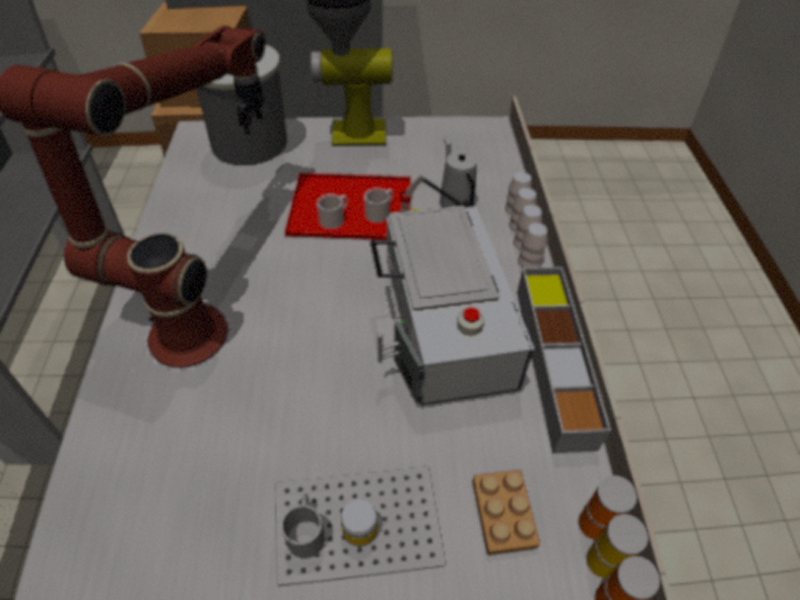

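```bash
python3 - <<'E'
from h import *
import pickle
D=pickle.load(open("d0.pkl","rb"))
def crop(n,x0,x1,y0,y1,s):
    a=cv2.convertScaleAbs(D[n]["image"][y0:y1,x0:x1],alpha=1.4)
    a=cv2.resize(a,None,fx=s,fy=s,interpolation=cv2.INTER_CUBIC)
    for x in range((x0+19)//20*20,x1,20): cv2.putText(a,str(x),((x-x0)*s,10),0,.35,(0,0,255));cv2.line(a,((x-x0)*s,12),((x-x0)*s,18),(0,0,255))
    for y in range((y0+19)//20*20,y1,20): cv2.putText(a,str(y),(0,(y-y0)*s+4),0,.35,(0,0,255));cv2.line(a,(26,(y-y0)*s),(32,(y-y0)*s),(0,0,255))
    cv2.imwrite(f"pics/{n}c.png",a)
crop("scene",182,382,150,300,4); crop("side",225,355,120,265,4)
E
```

```text
(no output)
```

View pics/scenec.png

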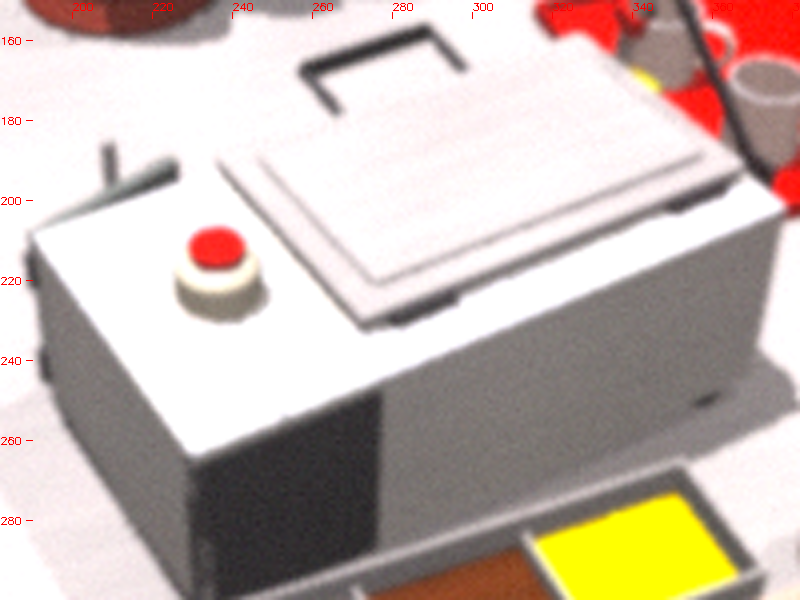

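View pics/sidec.png

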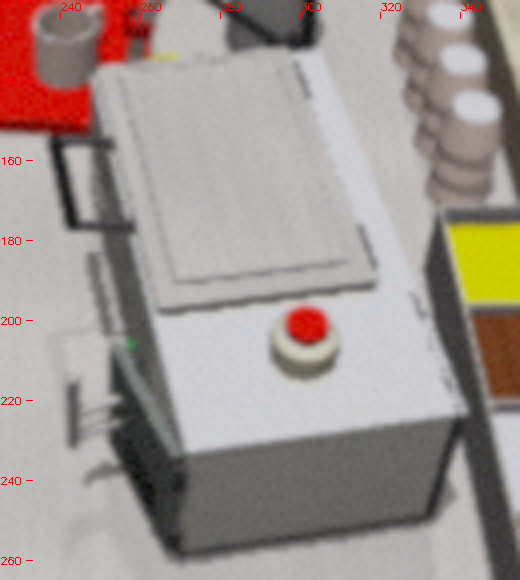

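```bash
cat >> h.py <<'E'
def fit(pl,pw): # 2D rigid local->world
    pl=np.array(pl);pw=np.array(pw);a=pl-pl.mean(0);b=pw-pw.mean(0)
    th=np.arctan2((a[:,0]*b[:,1]-a[:,1]*b[:,0]).sum(),(a*b).sum())
    R=np.array([[np.cos(th),-np.sin(th)],[np.sin(th),np.cos(th)]])
    c=pw.mean(0)-R@pl.mean(0); return th,c,np.linalg.norm((R@pl.T).T+c-pw,axis=1)
E
python3 - <<'E'
from h import *
import pickle
D=pickle.load(open("d0.pkl","rb"));s,d=D["scene"],D["side"]
L=[];W=[]
for im,p,l,z in[(s,(230.2,265),(.125,-.245),.19),(s,(378.2,202.5),(.125,.245),.19),(s,(190.2,208.5),(-.125,-.245),.19),(d,(340,223),(.125,-.245),.19),(d,(270.7,233),(-.125,-.245),.19)]:
    w=onz(im,p,z)[:2];L.append(l);W.append(w);print(l,w)
th,c,r=fit(L,W);print("pose",th,c,r)
R=np.array([[np.cos(th),-np.sin(th)],[np.sin(th),np.cos(th)]])
for z in(.188,):
  for im,p in[(s,(208.7,186.5)),(d,(243,215.5))]:
    w=onz(im,p,z)[:2]; l=R.T@(w-c)-np.array([-.125,-.243]); print("pull",w,l,np.hypot(*l),np.arctan2(l[1],l[0])-np.arctan2(.112,-.057))
g=c+R@np.array([-.18,.07]);print("lid grip expected",g)
for im,ps in[(s,[(258.5,168),(289,158)]),(d,[(238.7,156.),(243,175.5)])]:
    w=[onz(im,p,.209)[:2] for p in ps];print("bar",w,np.mean(w,0),np.linalg.norm(w[0]-w[1]))
# marker search, red pixels
hx=np.array([.085,.0])
for n,im in(("scene",s),("side",d)):
    for a in(.25,.36,.48):
        q=c+R@np.array([.085-.15*np.cos(a),.245]); print(n,a,proj(im,[q[0],q[1],.197+.15*np.sin(a)]))
E
```

```text
(0.125, -0.245) [ 0.85611631 -0.20858053]
(0.125, 0.245) [0.78780733 0.27240099]
(-0.125, -0.245) [ 0.60590819 -0.24182895]
(0.125, -0.245) [ 0.8444342  -0.20920694]
(-0.125, -0.245) [ 0.6013975  -0.24334111]
pose 0.13000355171043315 [0.69528693 0.01640728] [0.00541041 0.0031615  0.00294636 0.006653   0.00181167]
pull [ 0.52300192 -0.16105036] [-0.06883637  0.08937447] 0.11281064684220155 0.18554042300029883
pull [ 0.5098624  -0.16513282] [-0.08239425  0.08702985] 0.11984576400046026 0.2872791782691464
lid grip expected [0.50773124 0.0624818 ]
bar [array([0.51718056, 0.00479624]), array([0.50169054, 0.11740314])] [0.50943555 0.06109969] 0.11366728841621715
bar [array([0.49845673, 0.11331847]), array([0.51334603, 0.00719817])] [0.50590138 0.06025832] 0.10715973948954705
scene 0.25 [[341.81386595 159.06186809]]
scene 0.36 [[343.32787273 155.59695689]]
scene 0.48 [[345.37248803 152.24446488]]
side 0.25 [[263.6933959 128.1601753]]
side 0.36 [[265.00260603 125.06592458]]
side 0.48 [[266.90915868 121.74175034]]
```

Request:
drive_tool --rows '[[[-0.03,-0.037,0],0],[[-0.03,-0.037,0],0],[[-0.03,-0.037,0],0],[[-0.03,-0.037,0],0],[[-0.03,-0.037,0],0],[[-0.03,-0.037,0],0],[[-0.03,-0.037,0],0],[[-0.03,-0.037,0],0],[[-0.03,-0.037,0],0],[[-0.03,-0.037,0],0]]'

```text
t: 1.15
tool_pos: [0.3502, 0.1785, 0.3038]
tool_rot: [0.358, 3.12, 0.001]
contact_force: [1.4, 1.0, 0.2]
opening: 0.0856
grip_force: 0.0
```

Request:
drive_tool --rows '[[[-0.03,-0.037,0],0],[[-0.03,-0.037,0],0],[[-0.03,-0.037,0],0],[[-0.03,-0.037,0],0],[[-0.03,-0.037,0],0],[[-0.03,-0.037,0],0],[[-0.03,-0.037,0],0],[[-0.03,-0.037,0],0]]'

```text
t: 1.95
tool_pos: [0.517, -0.1645, 0.3035]
tool_rot: [-0.36, -3.121, -0.001]
contact_force: [0.8, 0.5, 0.2]
opening: 0.0855
grip_force: 0.0
```

Request:
drive_tool --rows '[[[0,0,0],0.149],[[0,0,0],0.149],[[0,0,0],0.149],[[0,0,0],0.149],[[0,0,0],0.149],[[0,0,0],0.149],[[0,0,0],0.149],[[0,0,0],0.149],[[0,0,0],0.149],[[0,0,0],0.149]]'

```text
t: 2.95
tool_pos: [0.5164, -0.1623, 0.3034]
tool_rot: [-2.385, -2.043, 0.0]
contact_force: [-0.1, -0.2, -0.1]
opening: 0.0851
grip_force: 0.0
```

Request:
drive_tool --rows '[[[0,0,0],0.149],[[0,0,0],0.149],[[0,0,0],0.149],[[0,0,0],0.149],[[0,0,0],0.149],[[0,0,0],0.149],[[0,0,0],0.149],[[0,0,0],0]]'

```text
t: 3.75
tool_pos: [0.5164, -0.1624, 0.3035]
tool_rot: [-3.085, -0.593, 0.001]
contact_force: [-0.3, -0.4, -0.1]
opening: 0.0852
grip_force: 0.0
```

```bash
cat >> h.py <<'E'
from scipy.spatial.transform import Rotation as Ro
def to_tool(o,dw): return Ro.from_rotvec(o["tool_rot"]).inv().apply(dw)
def snap(n,k,s=None):
    import pickle
    d=vision.get_image(n);pickle.dump(d,open(f"{n}{k}.pkl","wb"))
    a=cv2.resize(d["image"],None,fx=1.5,fy=1.5,interpolation=cv2.INTER_CUBIC)
    for x in range(0,512,50): cv2.putText(a,str(x),(int(x*1.5),10),0,.35,(0,0,255))
    for y in range(50,384,50): cv2.putText(a,str(y),(0,int(y*1.5)),0,.35,(0,0,255))
    cv2.imwrite(f"pics/{n}{k}.png",a);return d
E
python3 - <<'E'
from h import *
d=snap("wrist",1);o=ctrl.get_obs();print(o["t"],o["q"],o["tool_pos"],Ro.from_rotvec(o["tool_rot"]).as_matrix().round(3))
E
```

```text
3.8 [-4.42024611e-01 -1.47401621e-01  1.80682595e+00 -4.20649602e-05
  1.48272889e+00  7.45977641e-01] [ 0.51648711 -0.16235046  0.3035683 ] [[ 0.928  0.374 -0.001]
 [ 0.374 -0.928  0.   ]
 [-0.    -0.    -1.   ]]
```

View pics/wrist1.png

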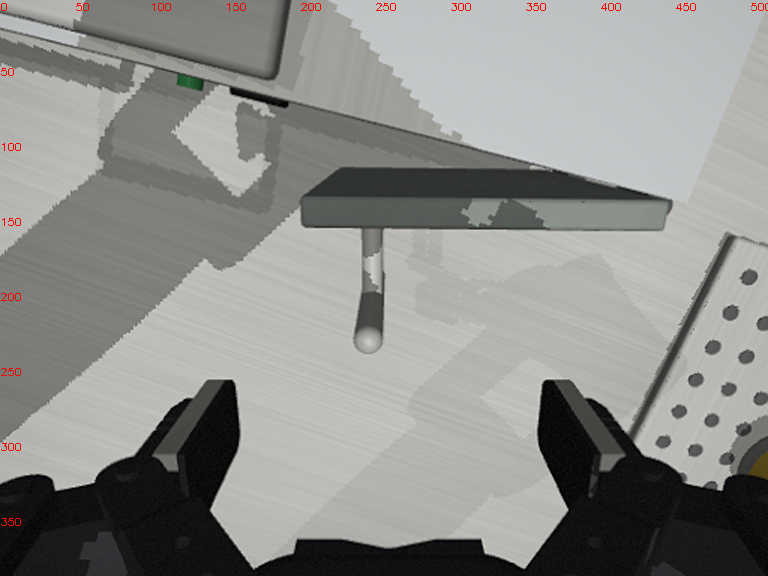

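```bash
python3 - <<'E'
from h import *
import pickle
d=pickle.load(open("wrist1.pkl","rb"));o=ctrl.get_obs()
p=onz(d,(245.3,226.5),.188);print("pull",p)
a=onz(d,(201,152),.185);b=onz(d,(443,153.5),.185);print(a,b,np.linalg.norm(a-b),np.arctan2(*(a-b)[[1,0]]))
e=[onz(d,q,.19)[:2] for q in((70,35.5),(180,65),(300,97))];print("front edge",e,np.arctan2(*(e[0]-e[2])[::-1]))
gp=p.copy();gp[2]=.226
print("move tool",to_tool(o,gp-o["tool_pos"]))
# hinge from warmer pose
th,c=.13,np.array([.6953,.0164]);R=np.array([[np.cos(th),-np.sin(th)],[np.sin(th),np.cos(th)]])
h=c+R@[-.125,-.243];v=R.T@(p[:2]-h);print("hinge",h,"r",np.hypot(*v),"door",np.arctan2(v[1],v[0])-np.arctan2(.112,-.057))
E
```

```text
pull [ 0.5117727  -0.15566141  0.188     ]
[ 0.54302057 -0.11715966  0.185     ] [ 0.59228726 -0.24244695  0.185     ] 0.13462582629571263 1.945452716191316
front edge [array([ 0.57526451, -0.03845928]), array([ 0.58213016, -0.09338061]), array([ 0.59022729, -0.15564706])] 1.697791282541396
move tool [-0.00184282 -0.00793611  0.07757211]
hinge [ 0.60285586 -0.24075381] r 0.12464693831927229 door 0.21862462895819812
```

Request:
drive_tool --rows '[[[-0.002,-0.008,0],0],[[0,0,0.03],0],[[0,0,0.03],0],[[0,0,0.0175],0],[[0,0,0],0],[[0,0,0],0]]'

```text
t: 4.4
tool_pos: [0.5117, -0.1555, 0.2267]
tool_rot: [-3.085, -0.595, 0.0]
contact_force: [0.2, -0.9, 0.2]
opening: 0.0856
grip_force: 0.0
```

Request:
drive_tool --rows '[[[0,0,0],0],[[0,0,0],0],[[0,0,0],0],[[0,0,0],0],[[0,0,0],0],[[0,0,0],0],[[0,0,0],0],[[0,0,0],0],[[0,0,0],0],[[0,0,0],0]]' --jaw 1 --grip_force 40

```text
t: 5.4
tool_pos: [0.5117, -0.1555, 0.2268]
tool_rot: [-3.084, -0.593, 0.001]
contact_force: [-2.5, 2.9, 5.4]
opening: 0.0108
grip_force: 39.1
```

Request:
drive_tool --rows '[[[-0.0132,0.0071,0],-0.12],[[-0.0132,0.0071,0],-0.12],[[-0.0132,0.0071,0],-0.12],[[0,0,0],0]]'

```text
t: 5.8
tool_pos: [0.487, -0.1943, 0.2268]
tool_rot: [2.929, 1.133, -0.0]
contact_force: [-2.3, 1.5, 3.8]
opening: 0.0104
grip_force: 39.4
```

```bash
python3 - <<'E'
from h import *
o=ctrl.get_obs();p=o["tool_pos"][:2];h=np.array([.6029,-.2408]);v=p-h
v0=np.array([.5117,-.1555])-h
print(o["contact_force"],o["opening"],np.hypot(*v),np.hypot(*v0),np.arctan2(*v[::-1])-np.arctan2(*v0[::-1]),o["q"])
E
```

```text
[-2.29260091  1.45107888  3.76076944] 0.010370653728587698 0.12482139878084536 0.12487405655299258 0.3706681276609656 [-5.21355893e-01 -1.29544167e-01  1.92147605e+00 -7.59651093e-04
  1.34888939e+00  3.11530754e-01]
```

Request:
drive_tool --rows '[[[-0.0132,0.0071,0],-0.12],[[-0.0132,0.0071,0],-0.12],[[-0.0132,0.0071,0],-0.12],[[-0.0132,0.0071,0],-0.12],[[-0.0132,0.0071,0],-0.12],[[-0.0132,0.0071,0],-0.12],[[-0.0132,0.0071,0],-0.12],[[-0.0132,0.0071,0],-0.12],[[-0.0132,0.0071,0],-0.12],[[0,0,0],0]]'

```text
t: 6.8
tool_pos: [0.5077, -0.3207, 0.2268]
tool_rot: [1.928, 2.477, 0.004]
contact_force: [2.9, 3.2, 3.1]
opening: 0.0107
grip_force: 39.9
```

Request:
drive_tool --rows '[[[0,0,0],0],[[0,0,0],0],[[0,0,0],0],[[0,0,0],0],[[0,0,0],0],[[0,0,0],0],[[0,0,0],0],[[0,0,0],0]]' --jaw 0

```text
t: 7.6
tool_pos: [0.5056, -0.3205, 0.2264]
tool_rot: [1.928, 2.48, -0.0]
contact_force: [0.1, 0.2, -0.2]
opening: 0.0854
grip_force: 0.0
```

Request:
drive_tool --rows '[[[0,0,-0.03],0],[[0,0,-0.04],0],[[0,0,-0.04],0],[[0,0,0],0]]'

```text
t: 8.0
tool_pos: [0.5074, -0.3219, 0.3447]
tool_rot: [1.92, 2.47, -0.001]
contact_force: [1.6, -0.6, 0.6]
opening: 0.0852
grip_force: 0.0
```

```bash
python3 - <<'E'
from h import *
d=snap("wrist",2);o=ctrl.get_obs();print(o["t"],o["q"],o["tool_pos"],Ro.from_rotvec(o["tool_rot"]).as_matrix().round(3))
g=np.array([.5077,.0615,.31]);print(to_tool(o,g-o["tool_pos"]))
E
```

```text
8.05 [-6.89128689e-01 -2.96389825e-02  1.63406703e+00 -1.59385028e-05
  1.52904059e+00 -9.38102067e-01] [ 0.50669495 -0.32131736  0.34116555] [[-0.246  0.969  0.006]
 [ 0.969  0.246 -0.005]
 [-0.007  0.005 -1.   ]]
[0.37096382 0.09515939 0.02918858]
```

View pics/wrist2.png

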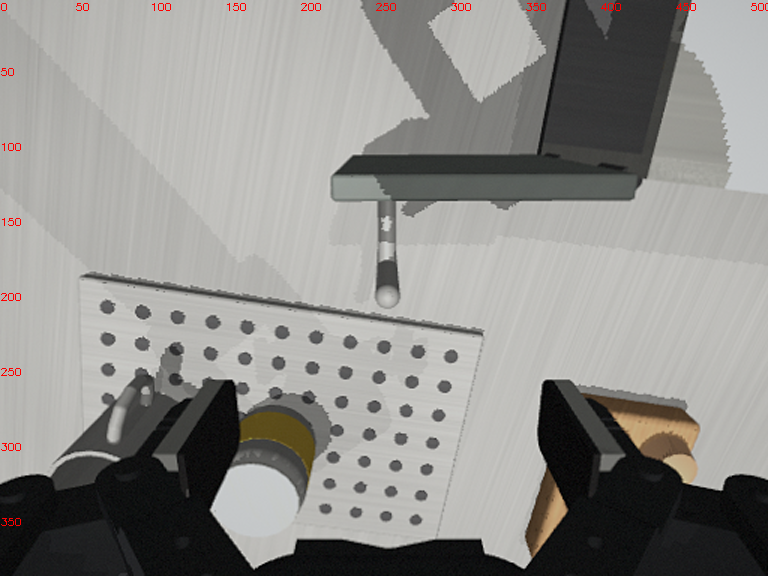

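Request:
drive_tool --rows '[[[0.0464,0.0119,0],0],[[0.0464,0.0119,0],0],[[0.0464,0.0119,0],0],[[0.0464,0.0119,0],0],[[0.0464,0.0119,0],0],[[0.0464,0.0119,0],0],[[0.0464,0.0119,0],0],[[0.0464,0.0119,0],0],[[0,0,0],0.12],[[0,0,0],0]]'

```text
t: 9.05
tool_pos: [0.5057, 0.0642, 0.3347]
tool_rot: [-2.069, -2.362, 0.003]
contact_force: [0.4, -1.2, -0.9]
opening: 0.0858
grip_force: 0.0
```

```bash
python3 - <<'E'
from h import *
d=snap("wrist",3);o=ctrl.get_obs();print(o["t"],o["q"],o["tool_pos"],Ro.from_rotvec(o["tool_rot"]).as_matrix().round(3))
E
```

```text
9.1 [-2.15958027e-02 -2.42931051e-01  1.83733521e+00 -2.97779510e-04
  1.54949973e+00 -1.53871993e-01] [0.50590619 0.06322855 0.3349098 ] [[-0.132  0.991 -0.002]
 [ 0.991  0.132 -0.   ]
 [ 0.    -0.002 -1.   ]]
```

View pics/wrist3.png

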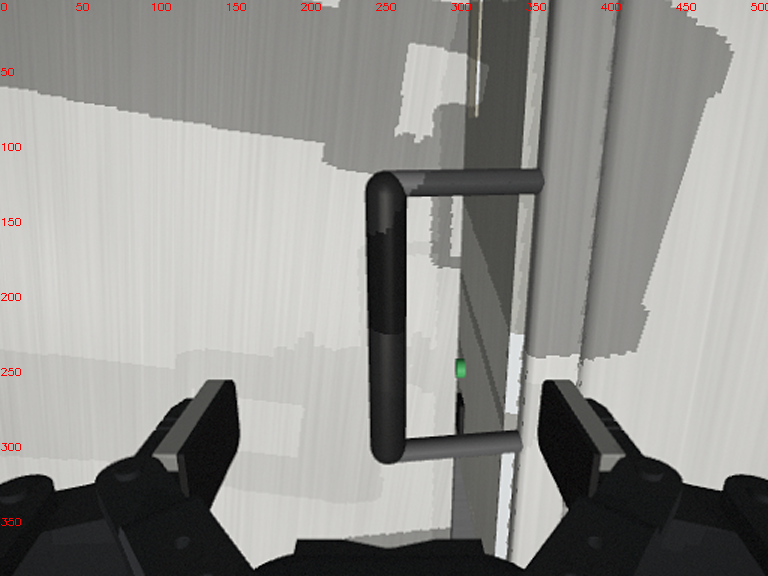

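Request:
drive_tool --rows '[[[0.04,0,-0.02],0],[[0.04,0,-0.02],0],[[0.03,0.02,-0.02],0],[[0,0,0],0],[[0,0,0],0]]'

```text
t: 9.6
tool_pos: [0.5124, 0.1738, 0.3959]
tool_rot: [-2.073, -2.361, 0.002]
contact_force: [1.1, -0.4, -0.4]
opening: 0.0856
grip_force: 0.0
```

```bash
python3 - <<'E'
from h import *
import pickle
d=pickle.load(open("wrist3.pkl","rb"));e=[onz(d,p,.209) for p in((257.3,122),(259,300.5))];print("bar",e,np.mean(e,0),np.linalg.norm(e[0]-e[1]))
d=snap("wrist",4);o=ctrl.get_obs();print(o["t"],o["tool_pos"],"cam",-np.array(d["R"]).T@d["t"])
E
```

```text
bar [array([0.49791444, 0.12018666, 0.209     ]), array([0.51414808, 0.00527164, 0.209     ])] [0.50603126 0.06272915 0.209     ] 0.11605599668439653
9.65 [0.51209729 0.17325744 0.39510818] cam [0.50356578 0.24885983 0.46582155]
```

Request:
drive_tool --rows '[[[0,0.04,0],0],[[0,0.04,0],0],[[0,0.04,0],0],[[0,0.02,0],0],[[0,0,0],0],[[0,0,0],0]]'

```text
t: 10.25
tool_pos: [0.6505, 0.1909, 0.3948]
tool_rot: [-2.074, -2.357, 0.004]
contact_force: [-0.1, -0.1, 0.5]
opening: 0.0854
grip_force: 0.0
```

```bash
python3 - <<'E'
from h import *
import pickle
d=snap("wrist",5);o=ctrl.get_obs();print(o["t"],o["tool_pos"],"cam",-np.array(d["R"]).T@d["t"])
pickle.dump(vision.get_image("side"),open("side5.pkl","wb"));pickle.dump(vision.get_image("scene"),open("scene5.pkl","wb"))
a=[cv2.resize(cv2.imread(f"pics/wrist{k}.png"),(400,300)) for k in(4,5)]
s=pickle.load(open("side5.pkl","rb"))["image"][100:160,220:300];c=pickle.load(open("scene5.pkl","rb"))["image"][130:190,310:390]
b=[cv2.resize(x,(400,300),interpolation=cv2.INTER_CUBIC) for x in(s,c)]
cv2.imwrite("pics/m.png",np.vstack([np.hstack(a),np.hstack(b)]))
E
```

```text
10.3 [0.65018706 0.19125764 0.39552631] cam [0.64202967 0.26601962 0.46476221]
```

View pics/m.png

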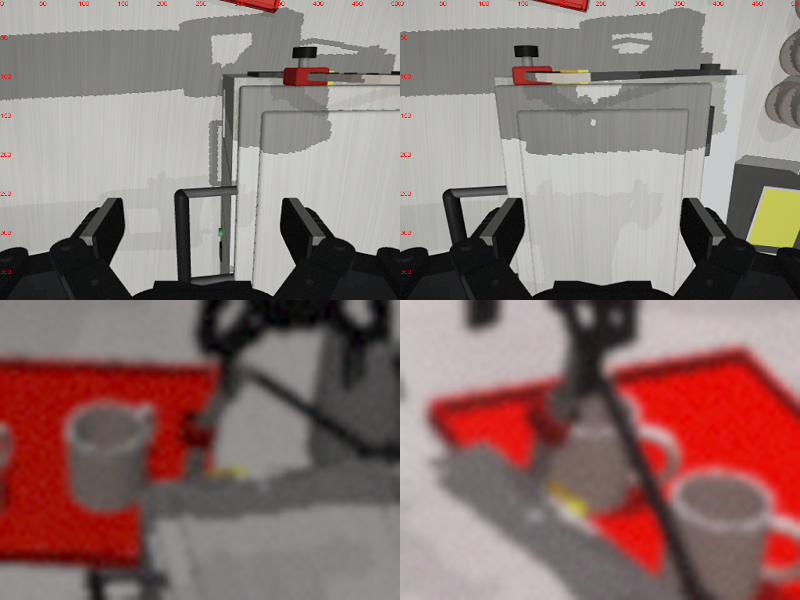

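```bash
python3 - <<'E'
from h import *
import pickle
o=[]
for k,x0 in((4,175),(5,135)):
    a=pickle.load(open(f"wrist{k}.pkl","rb"))["image"][50:114,x0:x0+85+22]
    a=cv2.resize(a,None,fx=7.4,fy=4.6,interpolation=cv2.INTER_NEAREST) if 0 else cv2.resize(a,None,fx=4.6,fy=4.6,interpolation=cv2.INTER_CUBIC)
    a=cv2.convertScaleAbs(a,alpha=1.6)
    for x in range((x0+9)//10*10,x0+107,10): cv2.putText(a,str(x),(int((x-x0)*4.6),8),0,.3,(0,0,255)); cv2.line(a,(int((x-x0)*4.6),10),(int((x-x0)*4.6),14),(0,0,255))
    for y in range(60,114,10): cv2.putText(a,str(y),(0,int((y-50)*4.6)+3),0,.3,(0,0,255))
    o.append(a)
cv2.imwrite("pics/m2.png",np.vstack(o))
E
```

```text
(no output)
```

View pics/m2.png

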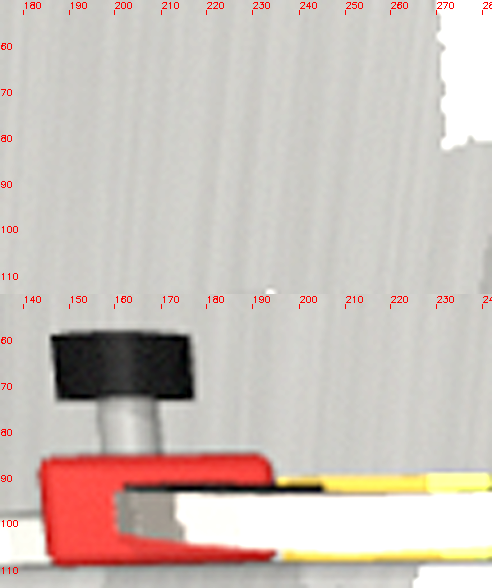

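```bash
python3 - <<'E'
from h import *
import pickle
pts={"knob":[], "stem":[], "redbb":[]}
for k,x0,x1 in((4,340,430),(5,130,205)):
    d=pickle.load(open(f"wrist{k}.pkl","rb"));im=d["image"].astype(int)
    hsv=cv2.cvtColor(d["image"],cv2.COLOR_BGR2HSV)
    red=((hsv[...,1]>150)&((hsv[...,0]<8)|(hsv[...,0]>172))).astype(np.uint8);red[:30]=0;red[:,:x0]=0;red[:,x1:]=0;red[130:]=0
    ys,xs=np.nonzero(red);ry=np.percentile(ys,1);print(k,"red",xs.min(),xs.max(),ys.min(),ys.max())
    kb=(im.max(2)<50).astype(np.uint8);kb[:40]=0;kb[ys.min():]=0;kb[:,:x0]=0;kb[:,x1:]=0
    n,_,st,ce=cv2.connectedComponentsWithStats(kb);i=1+np.argmax(st[1:,4]);print("knob",st[i],ce[i])
    x,y,w,h=st[i,:4];pts["knob"].append(ray(d,(x+w/2-.5,y+h/2-.5)))
    for r in (y+h+3,y+h+6): print(r,im[r,x-4:x+w+4].mean(1).round().astype(int))
print(tri(pts["knob"]))
X,_=tri(pts["knob"])
th,c=.13,np.array([.6953,.0164]);R=np.array([[np.cos(th),-np.sin(th)],[np.sin(th),np.cos(th)]])
l=R.T@(X[:2]-c);dx=.085-l[0];print("local",l,"r",np.hypot(dx,X[2]-.197),"angle",np.arctan2(X[2]-.197,dx))
E
```

```text
4 red 363 420 87 109
knob [374  60  32  15 415] [389.56144578  66.57831325]
78 [126 128 129 129 127 128 131 129 129 128 129 126  67  67  86  99 107 114
 121 129 139 136 130 125 118 112 128 127 128 131 129 130 130 129 127 129
 130 127 124 126]
81 [129 128 129 128 129 131 131 127 127 128 130 123  53  74  90  99 107 116
 121 133 139 134 128 124 117 116 127 130 131 129 129 130 129 128 128 130
 128 124 127 128]
5 red 144 194 65 108
knob [146  58  31   7 187] [160.79679144  61.32085561]
68 [124 124 124 130 124   1  15  16  18  17  17  20  21  19  19  20  27  29
  31  35  34  31  28  23  20  17  17  16  16  19  13  12  14  12  19  95
 129 126 128]
71 [125 122 125 129 123  45  10  11  12  15  18  19  18  20  15  20  20  23
  27  30  31  30  27  22  15  17  20  13  17  15  15  17   8   6   1  90
 128 128 127]
(array([0.58080915, 0.27182729, 0.24349055]), [np.float64(0.0013093335340087562), np.float64(0.001309333534008727)])
local [-0.08041267  0.26811389] r 0.1718217728854636 angle 0.27398951685737144
```

```bash
python3 - <<'E'
from h import *
import pickle
d4,d5=[pickle.load(open(f"wrist{k}.pkl","rb")) for k in(4,5)]
for r in (76,79,82): print(r,d5["image"][r,150:174].mean(1).round().astype(int))
th,c=.13,np.array([.6953,.0164]);R=np.array([[np.cos(th),-np.sin(th)],[np.sin(th),np.cos(th)]])
for nm,a,b in(("knob",(389.5,67),(161,65.3)),("stem",(388.7,80),(161.8,78.8)),("lidcorner",None,None)):
    if a is None:
        P=[]
        for d,p in((d4,(307,111)),(d5,(124,107.5))):
            g=cv2.cvtColor(d["image"],cv2.COLOR_BGR2GRAY);q=cv2.cornerSubPix(g,np.array([[p]],np.float32),(4,4),(-1,-1),(3,50,.01))[0,0];print(q);P.append(q)
        a,b=P
    X,r=tri([ray(d4,a),ray(d5,b)]);l=R.T@(X[:2]-c);dx=.085-l[0]
    print(nm,X,r[0],l,np.hypot(dx,X[2]-.197),np.arctan2(X[2]-.197,dx))
for a in(.27,.30,.33):print(a,265*np.sin(a)+12*np.cos(a)-12,265*np.cos(a)-12*np.sin(a)-265)
E
```

```text
76 [126 125 125 127 126 121  98 105 117 124 127 133 136 130 120 109  99  91
  77 101 128 128 127 126]
79 [127 126 127 125 126 123 105 102 114 120 124 131 138 137 128 119 112 104
  89  92 119 129 127 127]
82 [127 127 127 126 125 130 121 100 111 119 126 130 136 138 131 122 115 108
  94  89 112 132 129 128]
knob [0.58083638 0.27058261 0.24369843] 8.346479680791056e-05 [-0.08054702  0.26687618] 0.17200743898138074 0.2749416492589169
stem [0.58188115 0.2629531  0.24445239] 3.7637785477085974e-05 [-0.08050011  0.25917561] 0.1721685647435132 0.27923035480123354
[307.67725  109.686554]
[121.8962  109.53032]
lidcorner [0.54164091 0.23683719 0.20218624] 0.00013680890369325237 [-0.12378631  0.23849658] 0.20885071122196672 0.024834850253387233
0.27 70.24908147893093 -12.80148970330498
0.3 77.77689263476225 -15.382072861650471
0.33 85.22391064698076 -18.18729530571585
```

Request:
drive_tool --rows '[[[-0.0216,-0.032,0.01],0],[[-0.0216,-0.032,0.01],0],[[-0.0216,-0.032,0.01],0],[[-0.0216,-0.032,0.01],0],[[-0.0216,-0.032,0.01],0],[[0,0,0],0],[[0,0,0],0],[[0,0,0],0]]' --jaw 0.5

```text
t: 11.2
tool_pos: [0.5064, 0.0651, 0.3476]
tool_rot: [2.072, 2.359, 0.003]
contact_force: [0.5, 0.2, 0.1]
opening: 0.043
grip_force: 0.0
```

```bash
python3 - <<'E'
from h import *
o=ctrl.get_obs();print(o["t"],o["opening"],o["tool_pos"],to_tool(o,np.array([.506,.0627,.263])-o["tool_pos"]),o["tool_rot"])
E
```

```text
11.2 0.042957889922582364 [0.50643047 0.06511355 0.34764418] [-0.00232523 -0.00094331  0.08464249] [2.07192225 2.35923933 0.00270052]
```

Request:
drive_tool --rows '[[[-0.002,-0.001,0.03],0],[[0,0,0.03],0],[[0,0,0.0245],0],[[0,0,0],0],[[0,0,0],0]]'

```text
t: 11.7
tool_pos: [0.5061, 0.0631, 0.2627]
tool_rot: [2.072, 2.361, 0.0]
contact_force: [-0.5, -0.7, -0.6]
opening: 0.0426
grip_force: 0.0
```

Request:
drive_tool --rows '[[[0,0,0],0],[[0,0,0],0],[[0,0,0],0],[[0,0,0],0],[[0,0,0],0],[[0,0,0],0],[[0,0,0],0],[[0,0,0],0],[[0,0,0],0]]' --jaw 1 --grip_force 60

```text
t: 12.6
tool_pos: [0.505, 0.0626, 0.2645]
tool_rot: [-2.073, -2.36, 0.002]
contact_force: [-8.3, -0.1, 7.1]
opening: 0.014
grip_force: 58.4
```

Request:
drive_tool --rows '[[[0,0.0005,-0.0086],0],[[0,0.0008,-0.0086],0],[[0,0.0011,-0.0085],0],[[0,0.0014,-0.0085],0],[[0,0.0016,-0.0085],0],[[0,0.0019,-0.0084],0],[[0,0.0022,-0.0084],0],[[0,0.0024,-0.0082],0],[[0,0,0],0],[[0,0,0],0]]'

```text
t: 13.6
tool_pos: [0.5158, 0.0641, 0.33]
tool_rot: [-2.071, -2.357, 0.006]
contact_force: [-10.1, -0.7, -1.6]
opening: 0.0137
grip_force: 58.6
```

```bash
cat > v.py <<'E'
from h import *
import pickle,sys
o=ctrl.get_obs();print(o["t"],o["opening"],o["tool_pos"],o["contact_force"])
b=[]
for n,(x0,x1,y0,y1) in(("side",(240,290,105,150)),("scene",(320,380,125,180))):
    d=vision.get_image(n);pickle.dump(d,open(f"{n}{sys.argv[1]}.pkl","wb"))
    b.append(cv2.resize(cv2.convertScaleAbs(d["image"][y0:y1,x0:x1],alpha=1.5),(400,360),interpolation=cv2.INTER_CUBIC))
    hsv=cv2.cvtColor(d["image"],cv2.COLOR_BGR2HSV)
    m=(hsv[...,0]>18)&(hsv[...,0]<36)&(hsv[...,1]>110)&(hsv[...,2]>60)
    ys,xs=np.nonzero(m[y0:y1,x0:x1]);print(n,"yellow",sorted(zip((xs+x0).tolist(),(ys+y0).tolist()))[:40])
cv2.imwrite(f"pics/v{sys.argv[1]}.png",np.hstack(b))
E
python3 v.py 6
```

```text
13.6 0.013712933528428483 [0.51584058 0.06410547 0.33004085] [-10.13457114  -0.71551918  -1.62784535]
side yellow []
scene yellow [(342, 158), (342, 159), (342, 160), (343, 158), (343, 159), (343, 160), (343, 161), (344, 159), (344, 160), (344, 161), (344, 162), (345, 160), (345, 161), (345, 162), (345, 163), (346, 161), (346, 162), (346, 163), (346, 164), (347, 162), (347, 163), (347, 164), (347, 165), (348, 163), (348, 164), (348, 165)]
```

View pics/v6.png

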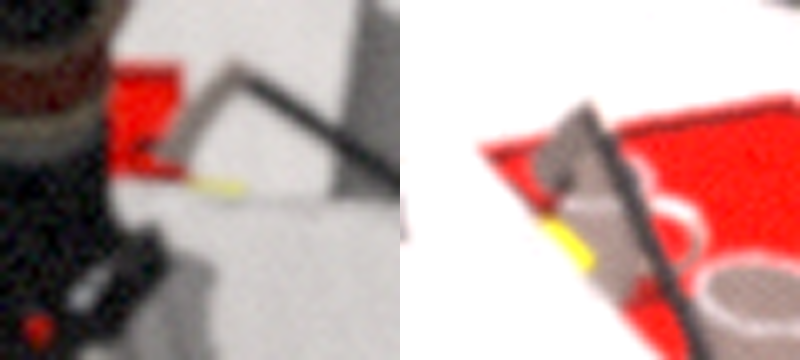

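```bash
python3 - <<'E'
from h import *
import pickle
d={k:pickle.load(open(f"wrist{k}.pkl","rb")) for k in(3,4,5)}
th,c=.13,np.array([.6953,.0164]);R=np.array([[np.cos(th),-np.sin(th)],[np.sin(th),np.cos(th)]])
P={}
for k,x0,x1,r0,r1 in((4,215,260,250,300),(5,45,85,250,300)):
    g=d[k]["image"].mean(2)
    m=(g<62);m[:, :x0]=0;m[:,x1:]=0
    for r in range(236,300,6):
        xs=np.nonzero(m[r])[0]; print(k,r,(xs.min(),xs.max(),len(xs)) if len(xs) else None)
    for cc in ((x1-8,x1-3) ):
        ys=np.nonzero((d[k]["image"].mean(2)<62)[225:275,cc])[0]+225; print("arm",k,cc,(ys.min(),ys.max()) if len(ys) else None)
E
```

```text
4 236 None
4 242 (np.int64(230), np.int64(259), 30)
4 248 (np.int64(224), np.int64(237), 14)
4 254 (np.int64(224), np.int64(241), 18)
4 260 (np.int64(224), np.int64(241), 18)
4 266 (np.int64(224), np.int64(241), 18)
4 272 (np.int64(224), np.int64(241), 18)
4 278 (np.int64(225), np.int64(241), 17)
4 284 (np.int64(225), np.int64(241), 17)
4 290 (np.int64(225), np.int64(242), 18)
4 296 (np.int64(225), np.int64(242), 18)
arm 4 252 (np.int64(241), np.int64(243))
arm 4 257 (np.int64(241), np.int64(242))
5 236 None
5 242 (np.int64(62), np.int64(84), 23)
5 248 (np.int64(55), np.int64(67), 13)
5 254 (np.int64(55), np.int64(75), 21)
5 260 (np.int64(56), np.int64(76), 21)
5 266 (np.int64(57), np.int64(78), 22)
5 272 (np.int64(59), np.int64(79), 21)
5 278 (np.int64(60), np.int64(80), 21)
5 284 (np.int64(61), np.int64(81), 21)
5 290 (np.int64(63), np.int64(82), 20)
5 296 (np.int64(64), np.int64(83), 20)
arm 5 77 (np.int64(241), np.int64(274))
arm 5 82 (np.int64(241), np.int64(242))
```

```bash
python3 - <<'E'
from h import *
import pickle
d={k:pickle.load(open(f"wrist{k}.pkl","rb")) for k in(4,5)}
th,c=.13,np.array([.6953,.0164]);R=np.array([[np.cos(th),-np.sin(th)],[np.sin(th),np.cos(th)]])
for r,a,b in((254,232.5,65),(260,232.5,66),(266,232.5,67.5),(272,232.6,69)):
    X,e=tri([ray(d[4],(a,r)),ray(d[5],(b,r))]);print("bar z",X,R.T@(X[:2]-c),e[0])
for a,b in (((388.7,80),(162.3,79)),((389.5,67),(161.3,65.3))):
    X,e=tri([ray(d[4],a),ray(d[5],b)]);dx=.085+.0025-(R.T@(X[:2]-c))[0];print("knob/stem",X,np.arctan2(X[2]-.197,dx),np.hypot(X[2]-.197,dx))
q=onz(d[5],(168,97),.245);print("plane y",R.T@(q[:2]-c))
# pointer tip and marker in scene/side
for n in("scene","side"):
    im=pickle.load(open(f"{n}6.pkl","rb"))
    for a in(.22,.25,.28,.31):
        pts=[]
        for rr in(.15,.12):
            w=c+R@np.array([.083-rr*np.cos(a),.247]);pts.append([*w,.197+rr*np.sin(a)])
        print(n,a,proj(im,pts).round(1).tolist())
E
```

```text
bar z [0.49884723 0.11471778 0.21018201] [-0.18204974  0.12295515] 0.00020394455080201726
bar z [0.49943562 0.10920391 0.2101574 ] [-0.1821811   0.11741154] 0.0002097044441042236
bar z [0.50002011 0.10318568 0.20935984] [-0.18238172  0.11136831] 0.00021467191643472234
bar z [0.50070069 0.09716122 0.20870613] [-0.18248784  0.10530646] 0.00021933991866790627
knob/stem [0.58205506 0.26292537 0.24398021] 0.2729393873390589 0.17428273258379515
knob/stem [0.58093742 0.2706111  0.24340795] 0.2696035017893873 0.17423717648861817
plane y [-0.07739623  0.24839014]
scene 0.22 [[341.6, 159.6], [347.1, 165.9]]
scene 0.25 [[341.9, 158.6], [347.4, 165.1]]
scene 0.28 [[342.3, 157.6], [347.8, 164.3]]
scene 0.31 [[342.7, 156.7], [348.1, 163.5]]
side 0.22 [[262.9, 128.7], [269.7, 129.3]]
side 0.25 [[263.1, 127.9], [269.9, 128.6]]
side 0.28 [[263.4, 127.1], [270.2, 128.0]]
side 0.31 [[263.8, 126.2], [270.5, 127.3]]
```

Request:
drive_tool --rows '[[[0,0.0009,-0.0029],0],[[0,0.0009,-0.0029],0],[[0,0,0],0],[[0,0,0],0],[[0,0,0],0],[[0,0,0],0],[[0,0,0],0],[[0,0,0],0]]'

```text
t: 14.5
tool_pos: [0.5176, 0.0644, 0.336]
tool_rot: [-2.071, -2.357, 0.006]
contact_force: [-11.0, -1.5, 0.4]
opening: 0.014
grip_force: 58.4
```

```bash
python3 - <<'E'
from h import *
import pickle
from scipy.optimize import brentq
o=ctrl.get_obs();z=o["tool_pos"][2];print(o["t"],z,o["contact_force"],o["opening"])
print("lid by tool",[brentq(lambda a:.265*np.sin(a)+.012*np.cos(a)-.012-(z-z0),0,1) for z0 in(.2627,.2645)])
th,c=.13,np.array([.6953,.0164]);R=np.array([[np.cos(th),-np.sin(th)],[np.sin(th),np.cos(th)]])
for n,lo,hi in(("scene",343,349),("side",265,270)):
    im=vision.get_image(n);hsv=cv2.cvtColor(im["image"],cv2.COLOR_BGR2HSV)
    a=im["image"].astype(float);y=np.clip(np.minimum(a[...,1],a[...,2])-a[...,0]-(15 if n=="side" else 25),0,None)
    for x in range(lo,hi):
        s=slice(150,170) if n=="scene" else slice(120,136)
        w=y[s,x]; 
        if w.sum()<20: continue
        yc=(w*np.arange(s.start,s.stop)).sum()/w.sum()
        def f(a):
            P=[[*(c+R@np.array([.083-r*np.cos(a),.247])),.197+r*np.sin(a)] for r in(.15,.11)];p=proj(im,P);t=(x-p[0,0])/(p[1,0]-p[0,0]);return p[0,1]+t*(p[1,1]-p[0,1])-yc
        print(n,x,round(yc,2),round(brentq(f,-.1,.8),3))
# door check
im=vision.get_image("side");h=c+R@[-.125,-.243]
E
```

```text
14.5 0.3360218408953931 [-10.97499316  -1.45872977   0.3702354 ] 0.013974277857907223
lid by tool [0.28220849928729574, 0.27505083854655216]
scene 343 159.07 0.267
scene 344 159.96 0.274
scene 345 161.02 0.278
scene 346 162.08 0.282
scene 347 162.88 0.292
scene 348 163.43 0.31
side 265 127.04 0.288
side 266 127.24 0.286
side 267 127.25 0.291
side 268 127.27 0.295
side 269 127.4 0.296
```

```bash
python3 -c "
from station import ctrl
print(ctrl.finish_job())"
```

```text
the job is handed in; nothing more can be done
None
```

The service door stands open at about 1.68 rad (just past square), and the lid is held by its handle at about 0.28 rad, which matches the measured marker angle of roughly 0.275 to 0.28. The job is handed in at about 14.6 s, with no verdict shown.

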